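# Clamp a tubular capacitor in the V fixture for testing

## Task

Take the long round capacitor out of the parts rack and lay it down, without dropping it, in the two V cheeks of the test fixture, so that it rests in both Vs and sticks out about equally at both ends. Then swing the fixture's clamp strap over it until it lies fully across the capacitor at its stop, and let go.

Things in the scene. Friction and masses are not known exactly. Their poses are not given: they have to be found in the camera images.
- capacitor: Piece to clamp: plain aluminium round can, 36 mm diameter, 150 mm long, same either way round. Origin at its centre, x along the can. Lies in one of 3 places (115 mm apart) of a low grey rack on the robot's right, axis 30 mm above the table; 68 mm at the rack's middle is free for fingers down to a 5 mm plate. Not wanted: a shorter round can (100 mm) and a square bar resistor (36 x 36 x 150).
- fixture: Fixture on the robot's left: base plate 140 x 150 x 12 mm, two steel cheeks 18 mm thick at x = -36 and +36 (54 mm free between for fingers), each with an open 90 degree V, flanks to y = +-26, 61 mm high. Origin on the table under the plate's centre, x along the Vs. Seated capacitor: axis along x at y = 0, 60 mm above the table, middle at x = 0. Strap pivot (vertical) at x = 36, y = 52 mm.
- strap (a joint): Clamp strap angle, rad. 0 = closed at its built-in stop, pointing to the fixture's -y, across the can over the +x cheek. Grows opening, counter-clockwise from above (pi/2: points to fixture +x), max 2.3; starts 1.4 to 2.0. Light friction (0.04 N m), stays where left. Dark steel bar 18 mm wide, 100 long, 6 thick, underside 80.5 mm above the table, 2.5 mm clear of a seated can.
- strap_knob (a point): Upright round black knob near the strap's free end, 20 mm diameter, 36 mm tall, from 86.5 to 122.5 mm above the table, to grip or push. The point lies on its axis, 104.5 mm above the table, 88 mm from the strap's pivot.

How it is judged (in metres and radians):
On the way, in this order (a step that is already met when the one before it is completed fails the run):
1. the capacitor lies in both Vs with the strap still open (x of capacitor in the frame of fixture between -0.02 and 0.02 m and y of capacitor in the frame of fixture between -0.01 and 0.01 m and z of capacitor in the frame of fixture between 0.054 and 0.066 m and angle between the x axis of capacitor and the x axis of fixture, either way round below 0.17 rad and linear speed of capacitor below 0.05 m/s and value of joint strap above 0.8 rad), for 0.2 s.
2. the strap is swung across it (x of capacitor in the frame of fixture between -0.02 and 0.02 m and y of capacitor in the frame of fixture between -0.01 and 0.01 m and z of capacitor in the frame of fixture between 0.054 and 0.066 m and angle between the x axis of capacitor and the x axis of fixture, either way round below 0.17 rad and linear speed of capacitor below 0.05 m/s and value of joint strap below 0.17 rad), for 0.2 s.
At the end, for the whole second after the job is handed in: The capacitor rests in both Vs: its centre within 20 mm of the fixture's middle lengthwise, within 10 mm sideways and within 6 mm of the seated height, its axis within 10 degrees of the Vs; the strap is within 10 degrees (0.17 rad) of its closed stop; all released and at rest (all of step 2 and contact force between the fingers and capacitor below 0.2 N); the robot touches nothing.
It fails at once if the capacitor is dropped (falls freely faster than 0.7 m/s, a drop of about 25 mm) (linear speed of capacitor above 0.7 m/s and contact force between anything else and capacitor below 0.05 N).
It also fails if it takes over 54 s, if anything falls off the work surface, if the arm or the gripper's body presses on something with over 40 N, if the wrist force passes 120 N, or if a joint passes its speed limit or range.

## Robot

A 7-joint arm with a two-finger parallel gripper is mounted at the origin on the work surface. World frame = base frame: x ahead of the robot, y to its left, z up, the work surface at z = 0. Lengths are in m, angles in degrees, forces in N, time in s.
With the tool pointing down it reaches from about 0.425 to 0.875 m from the base axis. Payload 4.7 kg.
Tool frame: the origin (TCP) lies at the very end of the fingers, on their centre line; the grasp point (between the pads) lies 19 mm behind it; z points along the fingers, y is the direction in which the jaws open and shut (so a half turn about z gives the same grasp; the last joint's range is limited). The gripper opens to 87 mm and grips with 3 to 60 N. Pads are 19 mm wide; open, the fingers measure 117 mm over their backs; the gripper's body (75 mm by 190 mm) begins 51 mm behind the grasp point.
Start: joints at [73.402, 18.392, -4.016, 83.108, 1.295, 78.541, -3.26], TCP at [0.194, -0.62, 0.223] pointing down, gripper open.
Joint ranges: [-163.93, 163.93], [-17.29, 119.83], [-79.2, 71.16], [3.27, 140.29], [-89.18, 269.18], [5.43, 117.66], [-154.24, 154.24]. Speed limits (degrees/s): [147.25, 147.25, 180, 180, 180, 180, 180].

## Interface

Orientations are given as [roll, pitch, yaw] about the fixed x, y, z axes, in that order (R = Rz(yaw) Ry(pitch) Rx(roll)).
In Python, from cell import * gives the robot as it stands.
- The arm moves only by the tool arm_command, never from a script. Its argument "targets" is a list that holds one entry, the list of rows, each a list of 7 numbers: the shift along the tool's x, y, z in m, then the turn, a rotation vector about the tool's x, y, z in degrees, then the gripper's target within -1 to 1 (shut at 1, half-way at 0, fully open at -1). In form: [[[tx, ty, tz, rx, ry, rz, claw], ...]]. A call has 1 to 10 rows; each row is the pose to reach, as a shift and turn from the pose commanded when the call began, along the tool's axes at that moment; what a row does not reach only later rows make up. A row lasts 1/10 s, in which the tool goes at most 50 mm and 8.59 degrees, less where a joint would pass 70% of its speed; a pose out of reach is approached as far as the arm can. A call with a gripper value outside its range is refused whole. The fingers move at their own pace and stop on an object; "newtons" is the grip in N (left out, the last holds). Time passes only in rows, so rows that repeat a pose let the fingers close. It gives the time, the measured TCP pose, the force and the opening at its end, in the units of the state.
- get_obs(): the state, without advancing time (a new reading comes with each control period).
- read_camera(name): name is "scene" or "side" or "wrist"; returns a dict with "img" (420x560x3 uint8, red, green, blue), "z_map" (420x560 float32, m along the optical axis (not along the pixel's ray), 0 where there is no reading), "K" (3x3 intrinsics, pixels), "origin" and "attitude" of the camera in the world. Camera axes: x right, y down, z forward; pixel columns grow to the right and rows downward; lengths in m; the calibration is good to about 2 mm. A picture is of the moment at which its call begins.
- sign_off(): hands the job in, once; it reports no verdict.
Trained networks look in the newest picture that a camera, given by its name, has taken for a name from the list of things; names that differ only in an ending like _2 or _b are one class to them, and where a whole thing is asked for, a point or a joint stands for the part that bears it (a point fixed in the world has none). Each returns a list of dicts, best first, with "conf" (0 to 1); they miss things now and then, are a little off and sometimes report something else, mostly with a low value. They report only what shows in the picture. A call takes as long as a camera call.
- search_frame(thing, camera): "position" ([column, row] in pixels, amid what is visible of it).
The state is a dict: "time_s": time; "qpos": joint angles; "joint_velocities": joint speeds; "effort": joint torques, N m; "tool_pos": TCP position; "tool_rot": TCP orientation; "force": force on the tool from outside, world axes, zero at the start; "wrist_torque": the same for the moment, N m; "grip_width": finger opening in m.
Only numpy, scipy, OpenCV 4.12 (cv2) and the standard library are available. Lean on these libraries where they do the work, as an engineer would, in place of code of your own. Each camera call takes 0.05 s, during which the arm holds its last target.

## Working session

There is one attempt and no reset: what is moved stays moved. The work goes in short steps, Python scripts to look and compute and a tool call to move; the robot and the scene stay as the last step left them, time stands still between calls to the robot, and variables do not carry over. Pictures are saved under pics/ and viewed, and the job is handed in when it is done.

Besides the shell and the picture viewer there is one more tool, called after "Emit:" as name(argument=value, ...) on one line, values as JSON. arm_command: Moves the arm, as the interface text tells. Its arguments: {"type":"object","properties":{"targets":{"type":"array","items":{"type":"array","items":{"type":"array","items":{"type":"number"}}}},"newtons":{"type":"number"}},"required":["targets"]}

```bash
mkdir -p pics; ls
cat > h.py <<'E'
from cell import *
import numpy as np, cv2
from scipy.spatial.transform import Rotation as R
def shot(name,fn):
    c=read_camera(name); cv2.imwrite('pics/'+fn,cv2.cvtColor(c['img'],cv2.COLOR_RGB2BGR)); return c
def att(c):
    a=np.array(c['attitude'],float)
    return a if a.shape==(3,3) else R.from_euler('xyz',a,degrees=True).as_matrix()
def cloud(c):
    z=c['z_map'];K=np.array(c['K']);h,w=z.shape
    u,v=np.meshgrid(np.arange(w),np.arange(h))
    P=np.stack([(u-K[0,2])/K[0,0]*z,(v-K[1,2])/K[1,1]*z,z],-1)
    W=P@att(c).T+np.array(c['origin']); W[z==0]=np.nan
    return W
E
python3 - <<'E'
from h import *
for n in ['scene','side','wrist']:
    c=shot(n,n+'0.png'); print(n,c['origin'],c['attitude'],np.array(c['K']).tolist())
    W=cloud(c); np.save(n+'0.npy',W)
    for t in ['capacitor','fixture','strap','strap_knob']:
        r=search_frame(t,n)
        print(t,[(d['position'],round(d['conf'],2),W[int(d['position'][1]),int(d['position'][0])].round(3)) for d in r[:3]])
print(get_obs())
E
```

```text
pics
scene [ 1.16469328 -0.14923344  0.51604178] [-124.62241018   -0.48871641   74.78426939] [[434.50500954537483, 0.0, 281.95135549960645], [0.0, 434.50500954537483, 207.5496304907014], [0.0, 0.0, 1.0]]
capacitor [([131.7, 244.6], 0.78, array([ 0.55 , -0.242,  0.047])), ([398.8, 159.2], 0.68, array([0.456, 0.297, 0.088]))]
fixture [([370.7, 214.6], 0.69, array([0.527, 0.212, 0.012]))]
strap [([397.6, 166.1], 0.62, array([ 0.342,  0.37 , -0.   ]))]
strap_knob [([400.1, 161.1], 0.68, array([0.464, 0.298, 0.087]))]
side [ 0.47424314 -0.64072895  0.80467209] [-138.19876322    1.14035831   -5.91845558] [[446.8127333981542, 0.0, 284.66753627695994], [0.0, 446.8127333981542, 212.3146668078604], [0.0, 0.0, 1.0]]
capacitor [([291.1, 331.1], 0.64, array([ 0.511, -0.256,  0.043])), ([251.6, 135.0], 0.17, array([0.468, 0.275, 0.085]))]
fixture [([276.8, 173.1], 0.68, array([0.521, 0.16 , 0.053]))]
strap [([276.0, 173.2], 0.67, array([0.521, 0.16 , 0.053])), ([249.6, 133.5], 0.54, array([0.463, 0.282, 0.087]))]
strap_knob [([245.8, 133.3], 0.71, array([0.453, 0.284, 0.087]))]
wrist [ 0.27526251 
[... 218 characters left out ...]
rap_knob []
{'time_s': 0.75, 'qpos': array([73.4024085 , 18.39060586, -4.0167143 , 83.10593594,  1.29541016,
       78.54162685, -3.26122676]), 'joint_velocities': array([ 0.01219257, -0.04958512, -0.05676055,  0.10524391, -0.05014213,
        0.04067526, -0.04626392]), 'effort': array([-7.07918844e-04, -4.91014123e+01, -4.03648876e-01, -3.12730873e+01,
       -6.37347624e-02,  3.34075559e-02,  2.07445675e-05]), 'tool_pos': array([ 0.19442061, -0.62027372,  0.22261574]), 'tool_rot': array([1.79993012e+02, 2.91284232e-03, 1.74057893e+01]), 'force': array([-0.19575   ,  0.36276228,  0.13722472]), 'wrist_torque': array([-0.02394144, -0.01191939,  0.04120768]), 'grip_width': 0.08693826372712783}
```

View pics/scene0.png

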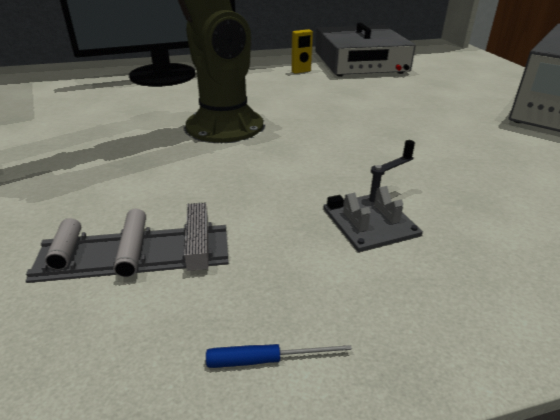

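View pics/side0.png

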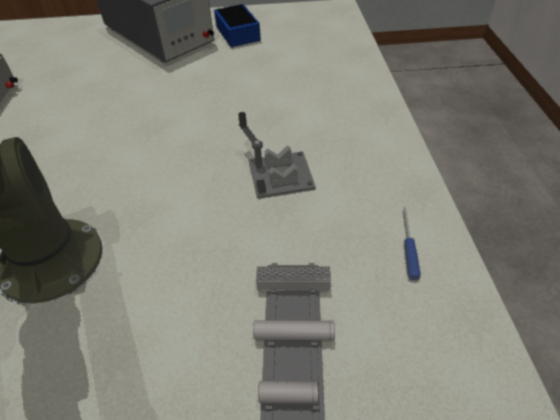

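The scene picture shows the short can at (58,243), the long can at (131,243) and the square bar at (197,237). In the side picture the long can is at (293,330). The fixture is at (281,173) in the side picture, with the strap open and the knob at (242,119). Next I'll fit poses from the depth.

```bash
python3 - <<'E'
from h import *
for n in ['scene','side']:
    W=np.load(n+'0.npy'); P=W.reshape(-1,3); P=P[~np.isnan(P[:,0])]
    t=P[(abs(P[:,2])<.01)&(P[:,0]>.2)&(P[:,0]<.8)&(abs(P[:,1])<.5)];print(n,'table z',np.median(t[:,2]))
    C=P[(P[:,2]>.03)&(P[:,2]<.06)&(P[:,0]>.35)&(P[:,0]<.75)&(P[:,1]>-.31)&(P[:,1]<-.19)]
    lo=C[:,:2].min(0),C[:,:2].max(0);print('cap',len(C),lo,C[:,2].max())
    top=C[C[:,2]>.042]; m=top[:,:2].mean(0);u,s,v=np.linalg.svd(top[:,:2]-m);d=v[0];
    t=(C[:,:2]-m)@d; q=(C[:,:2]-m)@np.array([-d[1],d[0]]);print(m,np.degrees(np.arctan2(d[1],d[0])),np.percentile(t,[.5,99.5]),np.percentile(q,[.5,99.5]), 'mid',m+d*np.percentile(t,[.5,99.5]).mean())
    F=P[(P[:,2]>.005)&(P[:,2]<.018)&(P[:,0]>.38)&(P[:,0]<.68)&(P[:,1]>.03)&(P[:,1]<.35)]
    r=cv2.minAreaRect(F[:,:2].astype(np.float32));print('plate',len(F),r)
    H=P[(P[:,2]>.03)&(P[:,2]<.16)&(P[:,0]>.38)&(P[:,0]<.68)&(P[:,1]>.0)&(P[:,1]<.4)]
    for a,b in [(.03,.07),(.07,.09),(.09,.16)]:
        h=H[(H[:,2]>a)&(H[:,2]<b)];print(a,len(h),np.median(h,0),h.min(0),h.max(0))
    import matplotlib if False else None
E
python3 - <<'E'
import sys; sys.path.insert(0,'.')
import os; os.chdir('.')
import cv2,numpy as np
for n,(x0,y0,x1,y1) in {'scene':(310,130,440,255),'side':(225,100,325,205)}.items():
    im=cv2.imread(f'pics/{n}0.png')[y0:y1,x0:x1]; cv2.imwrite(f'pics/{n}0z.png',cv2.resize(im,None,fx=5.5 if n=='side' else 4.5,fy=5.5 if n=='side' else 4.5,interpolation=cv2.INTER_CUBIC))
E
```

```text
File "<stdin>", line 14
    import matplotlib if False else None
                      ^^
SyntaxError: invalid syntax
```

Run:
```python
from h import *
for n in ['scene','side']:
    W=np.load(n+'0.npy'); P=W.reshape(-1,3); P=P[~np.isnan(P[:,0])]
    t=P[(abs(P[:,2])<.01)&(P[:,0]>.2)&(P[:,0]<.8)&(abs(P[:,1])<.5)];print(n,'table z',np.median(t[:,2]))
    C=P[(P[:,2]>.03)&(P[:,2]<.06)&(P[:,0]>.35)&(P[:,0]<.75)&(P[:,1]>-.31)&(P[:,1]<-.19)]
    lo=C[:,:2].min(0),C[:,:2].max(0);print('cap',len(C),lo,C[:,2].max())
    top=C[C[:,2]>.042]; m=top[:,:2].mean(0);u,s,v=np.linalg.svd(top[:,:2]-m);d=v[0];
    t=(C[:,:2]-m)@d; q=(C[:,:2]-m)@np.array([-d[1],d[0]]);print(m,np.degrees(np.arctan2(d[1],d[0])),np.percentile(t,[.5,99.5]),np.percentile(q,[.5,99.5]), 'mid',m+d*np.percentile(t,[.5,99.5]).mean())
    F=P[(P[:,2]>.005)&(P[:,2]<.018)&(P[:,0]>.38)&(P[:,0]<.68)&(P[:,1]>.03)&(P[:,1]<.35)]
    r=cv2.minAreaRect(F[:,:2].astype(np.float32));print('plate',len(F),r)
    H=P[(P[:,2]>.03)&(P[:,2]<.16)&(P[:,0]>.38)&(P[:,0]<.68)&(P[:,1]>.0)&(P[:,1]<.4)]
    for a,b in [(.03,.07),(.07,.09),(.09,.16)]:
        h=H[(H[:,2]>a)&(H[:,2]<b)];print(a,len(h),np.median(h,0),h.min(0),h.max(0))
```

```text
scene table z 4.049511572123965e-05
cap 1249 (array([ 0.44094483, -0.27230372]), array([ 0.59500829, -0.22024894])) 0.04974204360137341
[ 0.52590801 -0.2462081 ] -6.854859318366439 [-0.08242068  0.06839261] [-0.01690014  0.01662204] mid [ 0.51894412 -0.24537095]
plate 2326 ((0.5380100607872009, 0.207462877035141), (0.1512167751789093, 0.14224384725093842), 5.547582149505615)
0.03 1090 [0.52706831 0.23035731 0.04499591] [0.47034778 0.1370172  0.03000228] [0.57612262 0.25667231 0.0695847 ]
0.07 322 [0.47450686 0.26391135 0.08628946] [0.44757169 0.22386878 0.07017698] [0.49797345 0.33193099 0.08996236]
0.09 191 [0.45647019 0.31513718 0.10687938] [0.4416372  0.23278707 0.09012703] [0.48915315 0.32885724 0.12386968]
side table z -0.00021574584745376324
cap 1484 (array([ 0.43980805, -0.27406013]), array([ 0.59143936, -0.22280809])) 0.05035392300691488
[ 0.5161025 -0.2492428] -6.716344149429687 [-0.07511199  0.0746142 ] [-0.01670462  0.01756227] mid [ 0.51585531 -0.24921369]
plate 1453 ((0.5352248549461365, 0.20644249022006989), (0.149882972240448, 0.14503644406795502), 5.585219383239746)
0.03 696 [0.52519094 0.18068491 0.04425457] [0.47011706 0.13281153 0.03000195] [0.57376459 0.25540458 0.06919755]
0.07 212 [0.4696535  0.26143772 0.08587127] [0.43645126 0.22209721 0.0713337 ] [0.49379509 0.32671009 0.08983658]
0.09 117 [0.44959223 0.31255685 0.10817616] [0.43849496 0.23178081 0.09000291] [0.4842805  0.32634563 0.12559508]
```

View pics/side0z.png

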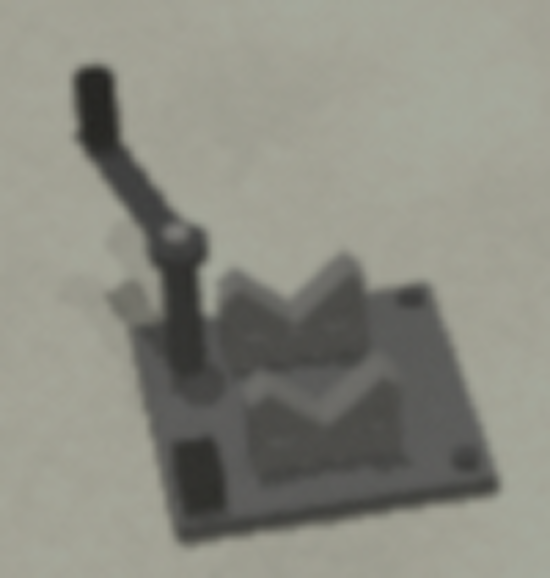

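View pics/scene0z.png

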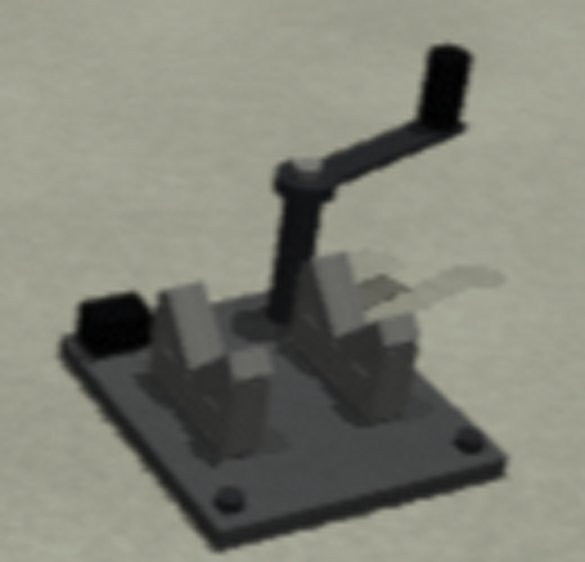

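```bash
cat >> h.py <<'E'
def go(x,y,z,yaw):
    o=get_obs(); Rt=R.from_euler('xyz',o['tool_rot'],degrees=True)
    s=Rt.inv().apply(np.array([x,y,z])-o['tool_pos'])
    w=(Rt.inv()*R.from_euler('xyz',[180,0,yaw],degrees=True)).as_rotvec(degrees=True)
    print('t',round(o['time_s'],2),'pos',o['tool_pos'].round(4),'rot',o['tool_rot'].round(2),'F',o['force'].round(1),'w',round(o['grip_width'],4))
    print('shift',s.round(4),'turn',w.round(2))
E
python3 -c "
from h import *
go(.5165,-.2475,.22,-6.8)"
```

```text
t 0.75 pos [ 0.1944 -0.6203  0.2226] rot [179.99   0.    17.41] F [-0.2  0.4  0.1] w 0.0869
shift [ 0.4188 -0.2594  0.0026] turn [1.000e-02 0.000e+00 2.421e+01]
```

Emit:
arm_command(targets=[[[0.419,-0.259,0.003,0,0,24.2,-1],[0.419,-0.259,0.003,0,0,24.2,-1],[0.419,-0.259,0.003,0,0,24.2,-1],[0.419,-0.259,0.003,0,0,24.2,-1],[0.419,-0.259,0.003,0,0,24.2,-1],[0.419,-0.259,0.003,0,0,24.2,-1],[0.419,-0.259,0.003,0,0,24.2,-1],[0.419,-0.259,0.003,0,0,24.2,-1],[0.419,-0.259,0.003,0,0,24.2,-1],[0.419,-0.259,0.003,0,0,24.2,-1]]])

```text
time_s: 1.75
tool_pos: [0.5183, -0.2452, 0.22]
tool_rot: [180.0, -0.1, -6.7]
force: [-0.1, -0.8, 0.1]
grip_width: 0.0868
```

Run:
```python
from h import *
c=shot('wrist','w1.png'); print(c['origin'],c['attitude'])
for t in ['capacitor']: print([(d['position'],d['conf']) for d in search_frame(t,'wrist')])
W=cloud(c);P=W.reshape(-1,3);P=P[~np.isnan(P[:,0])]
C=P[(P[:,2]>.03)&(P[:,2]<.056)&(P[:,0]>.4)&(P[:,0]<.65)&(P[:,1]>-.31)&(P[:,1]<-.19)]
top=C[C[:,2]>.044];m=top[:,:2].mean(0);v=np.linalg.svd(top[:,:2]-m,full_matrices=False)[2];d=v[0]
t=(C[:,:2]-m)@d;q=(C[:,:2]-m)@[-d[1],d[0]];print(len(C),np.degrees(np.arctan2(d[1],d[0])),np.percentile(t,[.5,99.5]),np.percentile(q,[.5,99.5]),m+d*np.percentile(t,[.5,99.5]).mean(),C[:,2].max())
go(.5165,-.2475,.011,-6.8)
```

```text
[ 0.60227754 -0.25490514  0.382475  ] [ 1.62282860e+02  2.23004093e-02 -9.67079329e+01]
[([280.4, 180.6], 0.71)]
4123 173.2333508789903 [-0.07042469  0.07894588] [-0.01772311  0.01759529] [ 0.5184748 -0.2458839] 0.0505612166554289
t 1.85 pos [ 0.5213 -0.2397  0.2199] rot [-1.7977e+02 -1.5000e-01 -6.1100e+00] F [ 0.4  0.2 -0.8] w 0.0872
shift [-0.0045  0.0091  0.2088] turn [-0.23 -0.15  0.69]
```

View pics/w1.png

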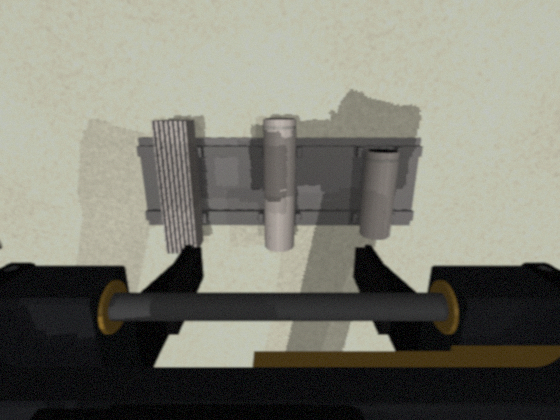

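The wrist picture shows the long can at (280,185), centred between the open fingers. The bar is to its left and the short can to its right. I'll descend part way and let the arm settle.

Emit:
arm_command(targets=[[[0.001,0,0.04,0,0,0,-1],[0.001,0,0.08,0,0,0,-1],[0.001,0,0.12,0,0,0,-1],[0.001,0,0.13,0,0,0,-1],[0.001,0,0.13,0,0,0,-1],[0.001,0,0.13,0,0,0,-1],[0.001,0,0.13,0,0,0,-1]]])

```text
time_s: 2.55
tool_pos: [0.5194, -0.2488, 0.0922]
tool_rot: [179.9, -0.2, -6.8]
force: [-0.4, 0.6, 0.0]
grip_width: 0.0871
```

Run:
```python
from h import *
c=shot('wrist','w2.png'); print(c['origin'],c['attitude'])
W=cloud(c);P=W.reshape(-1,3);P=P[~np.isnan(P[:,0])]
C=P[(P[:,2]>.03)&(P[:,2]<.056)&(P[:,0]>.4)&(P[:,0]<.65)&(P[:,1]>-.31)&(P[:,1]<-.19)]
top=C[C[:,2]>.044];m=top[:,:2].mean(0);v=np.linalg.svd(top[:,:2]-m,full_matrices=False)[2];d=v[0]
t=(C[:,:2]-m)@d;q=(C[:,:2]-m)@[-d[1],d[0]];print(len(C),np.degrees(np.arctan2(d[1],d[0])),np.percentile(t,[.5,99.5]),np.percentile(q,[.5,99.5]),m+d*np.percentile(t,[.5,99.5]).mean(),C[:,2].max())
go(.518,-.247,.012,-6.8)
```

```text
[ 0.60291475 -0.25826087  0.25489995] [ 1.62456835e+02 -7.22588145e-02 -9.68015327e+01]
8013 173.1832779239207 [-0.05737839  0.09125153] [-0.01771483  0.01762952] [ 0.51892373 -0.24613801] 0.0502720189953379
t 2.6 pos [ 0.5193 -0.2487  0.092 ] rot [179.91  -0.22  -6.8 ] F [0.2 0.4 0.4] w 0.0868
shift [-0.0018 -0.0016  0.08  ] turn [ 0.09 -0.22 -0.  ]
```

View pics/w2.png

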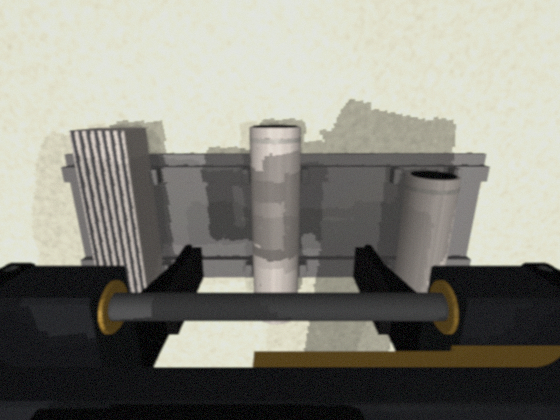

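The can is at (275,220), midway between the fingers. I'll descend and grip.

Emit:
arm_command(targets=[[[-0.001,-0.002,0.03,0,0.2,0,-1],[-0.001,-0.002,0.06,0,0.2,0,-1],[-0.001,-0.002,0.08,0,0.2,0,-1],[-0.001,-0.002,0.08,0,0.2,0,-1],[-0.001,-0.002,0.08,0,0.2,0,1],[-0.001,-0.002,0.08,0,0.2,0,1],[-0.001,-0.002,0.08,0,0.2,0,1],[-0.001,-0.002,0.08,0,0.2,0,1],[-0.001,-0.002,0.08,0,0.2,0,1],[-0.001,-0.002,0.08,0,0.2,0,1]]], newtons=35)

```text
time_s: 3.6
tool_pos: [0.5171, -0.2459, 0.0098]
tool_rot: [180.0, -0.2, -6.8]
force: [0.1, 0.1, 0.0]
grip_width: 0.0472
```

Emit:
arm_command(targets=[[[0,0,0,0,0,0,1],[0,0,0,0,0,0,1],[0,0,0,0,0,0,1],[0,0,0,0,0,0,1],[0,0,0,0,0,0,1]]])

```text
time_s: 4.1
tool_pos: [0.517, -0.2459, 0.0096]
tool_rot: [180.0, -0.2, -6.8]
force: [-0.0, -1.3, 0.2]
grip_width: 0.0352
```

```bash
python3 -c "
from h import *
go(.5168,-.246,.16,-6.8)"
```

```text
t 4.1 pos [ 0.517  -0.2459  0.0096] rot [179.99  -0.2   -6.79] F [-0.  -1.3  0.2] w 0.0352
shift [ 0.0004  0.0002 -0.1504] turn [ 0.01 -0.2   0.01]
```

Emit:
arm_command(targets=[[[0,0,-0.01,0,0,0,1],[0,0,-0.02,0,0,0,1],[0,0,-0.04,0,0,0,1],[0,0,-0.06,0,0,0,1],[0,0,-0.085,0,0,0,1],[0,0,-0.11,0,0,0,1],[0,0,-0.135,0,0,0,1],[0,0,-0.155,0,0,0,1],[0,0,-0.17,0,0,0,1],[0,0,-0.17,0,0,0,1]]])

```text
time_s: 5.1
tool_pos: [0.5178, -0.2462, 0.1824]
tool_rot: [179.9, -0.5, -6.8]
force: [0.9, 0.2, -1.8]
grip_width: 0.0351
```

Run:
```python
from h import *
c=shot('wrist','w3.png'); 
c=shot('scene','s3.png')
go(.5365,.207,.18,95.55)
```

```text
t 5.2 pos [ 0.5161 -0.2455  0.1792] rot [-1.80e+02 -1.70e-01 -6.79e+00] F [ 0.2 -0.3 -3.6] w 0.035
shift [-0.0333 -0.4518 -0.0009] turn [   0.16   -0.13 -102.34]
```

View pics/w3.png

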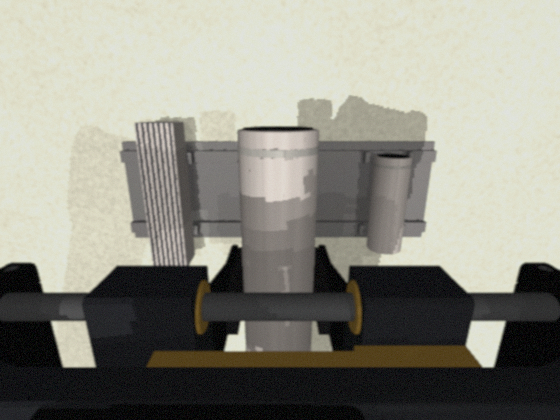

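View pics/s3.png

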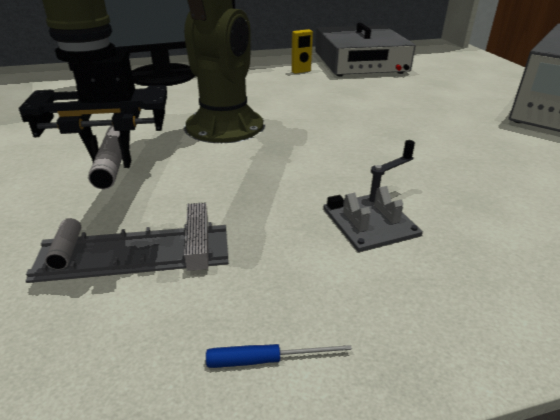

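The can is gripped level at (278,220) in the wrist picture and its rack place is empty. I'll carry it over the fixture.

Emit:
arm_command(targets=[[[-0.001,-0.015,0,0,0,-3,1],[-0.003,-0.045,0,0,0,-10,1],[-0.007,-0.09,0,0,0,-18,1],[-0.01,-0.135,0,0,0,-26,1],[-0.013,-0.18,0,0,0,-34,1],[-0.017,-0.23,0,0,0,-42,1],[-0.02,-0.28,0,0,0,-50,1],[-0.024,-0.33,0,0,0,-58,1],[-0.027,-0.38,0,0,0,-66,1],[-0.03,-0.42,0,0,0,-74,1]]])

```text
time_s: 6.2
tool_pos: [0.5342, 0.1793, 0.1785]
tool_rot: [179.9, -0.1, 67.9]
force: [0.2, 0.2, -2.5]
grip_width: 0.0353
```

Run:
```python
from h import *
go(.5365,.207,.18,95.55)
```

```text
t 6.2 pos [0.5342 0.1793 0.1785] rot [ 1.7992e+02 -6.0000e-02  6.7860e+01] F [ 0.2  0.2 -2.5] w 0.0353
shift [ 0.0265 -0.0083 -0.0014] turn [  0.09  -0.04 -27.69]
```

Emit:
arm_command(targets=[[[0.01,-0.003,0,0,0,-7,1],[0.018,-0.006,0,0,0,-14,1],[0.025,-0.008,0,0,0,-21,1],[0.027,-0.008,-0.001,0,0,-28,1],[0.027,-0.008,-0.001,0,0,-28,1],[0.027,-0.008,-0.001,0,0,-28,1],[0.027,-0.008,-0.001,0,0,-28,1],[0.027,-0.008,-0.001,0,0,-28,1]]])

```text
time_s: 7.0
tool_pos: [0.5392, 0.2026, 0.1802]
tool_rot: [179.8, 0.1, 95.1]
force: [0.5, -0.7, -2.0]
grip_width: 0.035
```

Run:
```python
from h import *
go(.5365,.207,.18,95.55)
c=shot('wrist','w4.png'); W=cloud(c); np.save('w4.npy',W)
c2=shot('scene','s4.png'); 
P=W.reshape(-1,3);P=P[~np.isnan(P[:,0])]
go(.5365,.207,.1,95.55)
F=P[(P[:,2]>.006)&(P[:,2]<.018)&(P[:,0]>.38)&(P[:,0]<.68)&(P[:,1]>.03)&(P[:,1]<.35)]
print(len(F),cv2.minAreaRect(F[:,:2].astype(np.float32)))
```

```text
t 7.0 pos [0.5392 0.2026 0.1802] rot [1.7983e+02 6.0000e-02 9.5140e+01] F [ 0.5 -0.7 -2. ] w 0.035
shift [ 0.0046 -0.0023  0.0002] turn [ 0.17  0.06 -0.41]
t 7.1 pos [0.5393 0.2027 0.1804] rot [1.7981e+02 6.0000e-02 9.5160e+01] F [-0.  -0.4 -2.4] w 0.0351
shift [ 0.0046 -0.0027  0.0804] turn [ 0.19  0.06 -0.39]
6618 ((0.5365813374519348, 0.2089710235595703), (0.15014925599098206, 0.1388428807258606), 5.575558662414551)
```

View pics/w4.png

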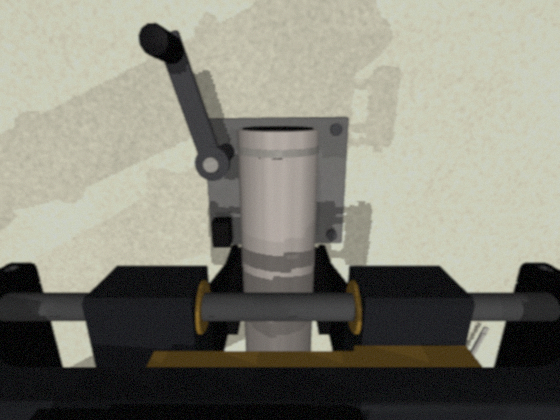

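View pics/s4.png

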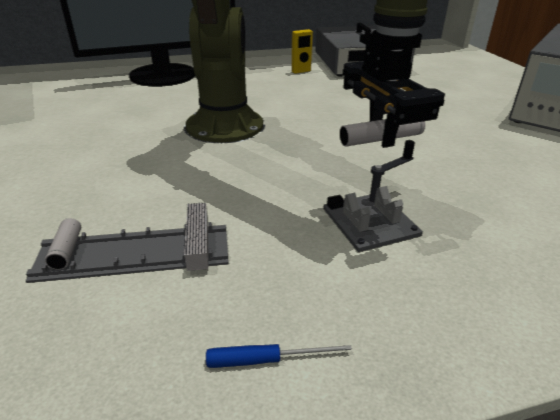

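The wrist picture shows the fixture under the can and the strap open, with the knob at (158,40) and the pivot at (210,163). The new plate fit agrees with the first one: centre (0.5366, 0.208), angle 5.57°. I'll correct sideways and descend.

Emit:
arm_command(targets=[[[0.003,-0.002,0.005,0.1,0,-0.4,1],[0.005,-0.003,0.02,0.1,0,-0.4,1],[0.005,-0.003,0.04,0.1,0,-0.4,1],[0.005,-0.003,0.06,0.1,0,-0.4,1],[0.005,-0.003,0.08,0.1,0,-0.4,1],[0.005,-0.003,0.1,0.1,0,-0.4,1],[0.005,-0.003,0.11,0.1,0,-0.4,1],[0.005,-0.003,0.115,0.1,0,-0.4,1],[0.005,-0.003,0.115,0.1,0,-0.4,1],[0.005,-0.003,0.115,0.1,0,-0.4,1]]])

```text
time_s: 8.1
tool_pos: [0.5368, 0.2079, 0.0661]
tool_rot: [179.8, 0.0, 95.6]
force: [0.8, 0.1, -2.9]
grip_width: 0.0348
```

Run:
```python
from h import *
go(.5366,.208,.04,95.57)
c=shot('wrist','w5.png'); c=shot('side','d5.png'); c=shot('scene','s5.png')
im=np.hstack([cv2.resize(cv2.imread('pics/s5.png')[100:260,290:490],(400,320)),cv2.resize(cv2.imread('pics/d5.png')[60:220,180:380],(400,320))]);cv2.imwrite('pics/c5.png',im)
```

```text
t 8.1 pos [0.5368 0.2079 0.0661] rot [1.7984e+02 3.0000e-02 9.5610e+01] F [ 0.8  0.1 -2.9] w 0.0348
shift [ 0.0002 -0.0003  0.0261] turn [0.16 0.03 0.04]
```

View pics/c5.png

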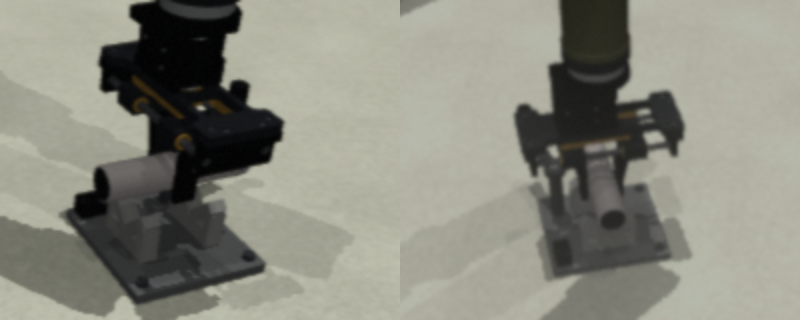

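View pics/w5.png

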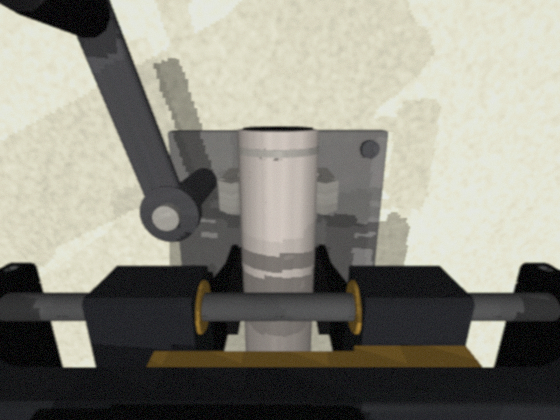

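The far cheek shows evenly on both sides of the can, at (229,190) and (327,190). I'll lower it slowly.

Emit:
arm_command(targets=[[[0,0,0.005,0.1,0,0,1],[0,0,0.01,0.1,0,0,1],[0,0,0.015,0.1,0,0,1],[0,0,0.018,0.1,0,0,1],[0,0,0.021,0.1,0,0,1],[0,0,0.023,0.1,0,0,1],[0,0,0.025,0.1,0,0,1],[0,0,0.025,0.1,0,0,1]]])

```text
time_s: 9.05
tool_pos: [0.5365, 0.2075, 0.0403]
tool_rot: [180.0, 0.0, 95.6]
force: [0.3, -0.1, -2.5]
grip_width: 0.0349
```

Emit:
arm_command(targets=[[[0,0,0.001,0,0,0,1],[0,0,0.002,0,0,0,1],[0,0,0.002,0,0,0,1],[0,0,0.002,0,0,0,1]]])

```text
time_s: 9.45
tool_pos: [0.5371, 0.2077, 0.0395]
tool_rot: [179.9, 0.1, 95.6]
force: [-0.8, -2.0, 5.6]
grip_width: 0.0351
```

The force rose from -2.5 to +5.6 N, so the can is seated. I'll open gradually.

Emit:
arm_command(targets=[[[0,0,0,0,0,0,0.1],[0,0,0,0,0,0,0],[0,0,0,0,0,0,-0.2],[0,0,0,0,0,0,-0.4],[0,0,0,0,0,0,-0.5],[0,0,0,0,0,0,-0.5],[0,0,0,0,0,0,-0.5],[0,0,0,0,0,0,-0.5]]])

```text
time_s: 10.25
tool_pos: [0.5363, 0.2075, 0.0384]
tool_rot: [-180.0, 0.0, 95.6]
force: [0.2, -0.3, -0.2]
grip_width: 0.0648
```

Run:
```python
from h import *
go(.5366,.208,.04,95.57)
c=shot('wrist','w6.png')
```

```text
t 10.25 pos [0.5363 0.2075 0.0384] rot [-1.7999e+02  5.0000e-02  9.5610e+01] F [ 0.2 -0.3 -0.2] w 0.0648
shift [ 0.0005  0.0003 -0.0016] turn [-0.01  0.05  0.04]
```

View pics/w6.png

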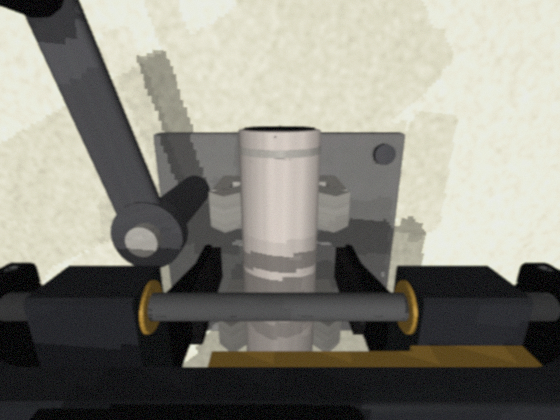

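The can stays seated at (278,200) between the open fingers. I'll retreat upward.

Emit:
arm_command(targets=[[[0,0,-0.01,0,0,0,-0.5],[0,0,-0.03,0,0,0,-0.5],[0,0,-0.06,0,0,0,-0.5],[0,0,-0.09,0,0,0,-0.5],[0,0,-0.12,0,0,0,-0.5],[0,0,-0.15,0,0,0,-0.5],[0,0,-0.17,0,0,0,-0.5],[0,0,-0.18,0,0,0,-0.5],[0,0,-0.18,0,0,0,-0.5],[0,0,-0.18,0,0,0,-0.5]]])

```text
time_s: 11.3
tool_pos: [0.5359, 0.2074, 0.2176]
tool_rot: [-179.9, 0.1, 95.6]
force: [0.1, -0.7, 0.1]
grip_width: 0.0653
```

Run:
```python
from h import *
out=[]
for n in ['wrist','scene','side']:
    c=shot(n,n+'7.png'); W=cloud(c); P=W.reshape(-1,3);P=P[~np.isnan(P[:,0])]
    print(n,[(d['position'],round(d['conf'],2)) for d in search_frame('strap_knob',n)][:2])
    k=P[(P[:,2]>.1)&(P[:,2]<.13)&(P[:,0]>.4)&(P[:,0]<.52)&(P[:,1]>.28)&(P[:,1]<.36)]
    print('knob',len(k),k.min(0) if len(k) else 0,k.max(0) if len(k) else 0)
    k=P[(P[:,2]>.117)&(P[:,2]<.13)&(P[:,0]>.4)&(P[:,0]<.52)&(P[:,1]>.28)&(P[:,1]<.36)]
    if len(k): print('top',k.min(0),k.max(0),k.mean(0))
    C=P[(P[:,2]>.068)&(P[:,2]<.0795)&(P[:,0]>.5)&(P[:,0]<.58)&(P[:,1]>.1)&(P[:,1]<.32)]
    m=C[:,:2].mean(0);v=np.linalg.svd(C[:,:2]-m,full_matrices=False)[2];d=v[0];t=(C[:,:2]-m)@d
    print('can',len(C),m+d*np.percentile(t,[.5,99.5]).mean(),np.percentile(t,[.5,99.5]),np.degrees(np.arctan2(d[1],d[0]))%180,C[:,2].max())
go(.5366,.208,.22,95.57)
```

```text
wrist [([202.5, 104.4], 0.69)]
knob 769 [0.44068386 0.31098882 0.100086  ] [0.45960731 0.33044155 0.12559194]
top [0.44068386 0.3111414  0.1170056 ] [0.45960399 0.33044155 0.12559194] [0.45060109 0.32068347 0.12244105]
can 4483 [0.5364881  0.20949131] [-0.06939688  0.07974291] 95.62870343246381 0.07949089114578711
scene [([397.1, 159.6], 0.84)]
knob 128 [0.44027543 0.30943564 0.10002545] [0.46083303 0.32859716 0.12428629]
top [0.44027543 0.31039572 0.11700066] [0.46049692 0.32859716 0.12428629] [0.45273353 0.31808054 0.12120375]
can 810 [0.54331054 0.20783186] [-0.07859445  0.07129093] 95.36081008234851 0.07945610372689399
side [([248.8, 133.5], 0.63)]
knob 78 [0.43847317 0.30716087 0.10039539] [0.45764636 0.32710514 0.12606492]
top [0.43932203 0.30716087 0.11712916] [0.45764636 0.32710514 0.12606492] [0.44824809 0.31634422 0.12134311]
can 515 [0.5343688  0.20492093] [-0.08091586  0.07028979] 95.94060580147395 0.07927121253965641
t 11.6 pos [0.536  0.2075 0.2176] rot [-1.7991e+02  5.0000e-02  9.5610e+01] F [-0.  -0.4 -0.4] w 0.0656
shift [ 0.0004  0.0006 -0.0024] turn [-0.09  0.05  0.04]
```

View pics/wrist7.png

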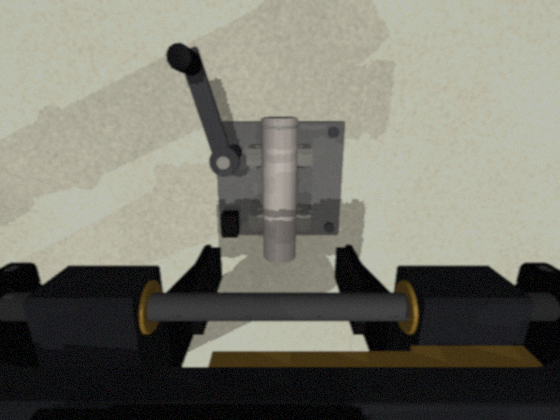

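The can sits at the fixture centre, 95.6° against the Vs' 95.57°. The knob is at (0.450, 0.3205) and the strap angle is about 1.84 rad. I'll go above the knob.

Run:
```python
from h import *
go(.4503,.3205,.15,110.8)
for a in (7,14,21,28,35,42,49,56,63,70): r=np.radians(a); print(a,(.088*(np.cos(r)-1)).round(4),(.088*np.sin(r)).round(4))
```

```text
t 11.6 pos [0.536  0.2075 0.2176] rot [-1.7991e+02  5.0000e-02  9.5610e+01] F [-0.  -0.4 -0.4] w 0.0656
shift [ 0.1209 -0.0741  0.0676] turn [ -0.09   0.04 -15.19]
7 -0.0007 0.0107
14 -0.0026 0.0213
21 -0.0058 0.0315
28 -0.0103 0.0413
35 -0.0159 0.0505
42 -0.0226 0.0589
49 -0.0303 0.0664
56 -0.0388 0.073
63 -0.048 0.0784
70 -0.0579 0.0827
```

Emit:
arm_command(targets=[[[0.03,-0.019,0,0,0,-5,-0.5],[0.06,-0.037,0,0,0,-10,-0.5],[0.09,-0.056,0.01,0,0,-15,-0.5],[0.121,-0.074,0.03,0,0,-15.2,-0.5],[0.121,-0.074,0.06,0,0,-15.2,-0.5],[0.121,-0.074,0.068,0,0,-15.2,-0.5],[0.121,-0.074,0.068,0,0,-15.2,-0.5],[0.121,-0.074,0.068,0,0,-15.2,-0.5],[0.121,-0.074,0.068,0,0,-15.2,-0.5]]])

```text
time_s: 12.5
tool_pos: [0.4523, 0.3206, 0.1516]
tool_rot: [179.9, 0.0, 110.7]
force: [0.5, 0.4, 0.4]
grip_width: 0.0654
```

Run:
```python
from h import *
go(.4503,.3205,.093,110.8)
shot('side','d8.png');shot('scene','s8.png')
im=np.hstack([cv2.resize(cv2.imread('pics/s8.png')[80:240,310:510],(400,320),interpolation=2),cv2.resize(cv2.imread('pics/d8.png')[50:210,160:360],(400,320),interpolation=2)]);cv2.imwrite('pics/c8.png',im)
```

```text
t 12.5 pos [0.4523 0.3206 0.1516] rot [1.7991e+02 3.0000e-02 1.1070e+02] F [0.5 0.4 0.4] w 0.0654
shift [ 0.0006 -0.002   0.0586] turn [ 0.09  0.03 -0.1 ]
```

View pics/c8.png

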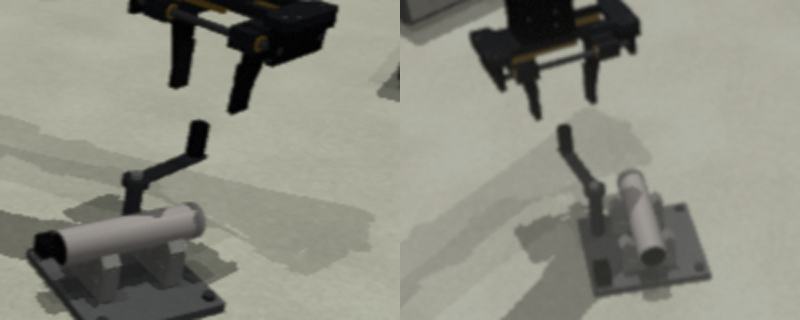

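Both views show the fingers above and either side of the knob, and the can resting in the cheeks. I'll descend and grip lightly.

Emit:
arm_command(targets=[[[0.0,-0.001,0.02,0,0,0,-0.5],[0.0,-0.001,0.04,0,0,0,-0.5],[0.0,-0.001,0.058,0,0,0,-0.5],[0.0,-0.001,0.058,0,0,0,-0.5],[0.0,-0.001,0.058,0,0,0,1],[0.0,-0.001,0.058,0,0,0,1],[0.0,-0.001,0.058,0,0,0,1],[0.0,-0.001,0.058,0,0,0,1],[0.0,-0.001,0.058,0,0,0,1],[0.0,-0.001,0.058,0,0,0,1]]], newtons=6)

```text
time_s: 13.6
tool_pos: [0.4501, 0.3204, 0.0925]
tool_rot: [180.0, 0.0, 110.8]
force: [-1.1, 0.1, 0.7]
grip_width: 0.0253
```

Emit:
arm_command(targets=[[[0,0,0,0,0,0,1],[0,0,0,0,0,0,1],[0,0,0,0,0,0,1],[0,0,0,0,0,0,1]]])

```text
time_s: 14.0
tool_pos: [0.45, 0.3204, 0.0924]
tool_rot: [-180.0, 0.0, 110.8]
force: [0.1, -0.4, 2.8]
grip_width: 0.0198
```

Emit:
arm_command(targets=[[[-0.0007,0.0107,0,0,0,7,1],[-0.0026,0.0213,0,0,0,14,1],[-0.0058,0.0315,0,0,0,21,1],[-0.0103,0.0413,0,0,0,28,1],[-0.0159,0.0505,0,0,0,35,1],[-0.0226,0.0589,0,0,0,42,1],[-0.0303,0.0664,0,0,0,49,1],[-0.0303,0.0664,0,0,0,49,1]]])

```text
time_s: 14.8
tool_pos: [0.5242, 0.3151, 0.0923]
tool_rot: [179.9, -0.0, 61.7]
force: [0.4, -0.4, 0.1]
grip_width: 0.0197
```

Run:
```python
from h import *
o=get_obs();print(o['qpos'].round(1))
p=np.array([.4813,.2388]);d=o['tool_pos'][:2]-p;print(np.linalg.norm(d),np.degrees(np.arctan2(d[1],d[0])))
th=np.radians(61.8-49+0)
go(*(p+.088*np.array([np.cos(np.radians(12.8)),np.sin(np.radians(12.8))])),.0925,12.8)
```

```text
[ -0.9  24.3 -40.5  96.4  17.1  65.6 -74.4]
0.0875830822342038 60.65357483456298
t 14.8 pos [0.5242 0.3151 0.0923] rot [ 1.7994e+02 -1.0000e-02  6.1670e+01] F [ 0.4 -0.4  0.1] w 0.0197
shift [-0.0297  0.0647 -0.0001] turn [ 5.000e-02 -3.000e-02  4.887e+01]
```

Emit:
arm_command(targets=[[[-0.0007,0.0107,0,0,0,7,1],[-0.0026,0.0213,0,0,0,14,1],[-0.0058,0.0315,0,0,0,21,1],[-0.0103,0.0413,0,0,0,28,1],[-0.0159,0.0505,0,0,0,35,1],[-0.0226,0.0589,0,0,0,42,1],[-0.0303,0.0664,0,0,0,49,1],[-0.0303,0.0664,0,0,0,49,1]]])

```text
time_s: 15.6
tool_pos: [0.5676, 0.2563, 0.0923]
tool_rot: [179.9, -0.0, 12.8]
force: [1.5, 0.4, -1.1]
grip_width: 0.02
```

Run:
```python
from h import *
o=get_obs();print(o['qpos'].round(1))
p=np.array([.4813,.2388]);d=o['tool_pos'][:2]-p;print(np.linalg.norm(d),np.degrees(np.arctan2(d[1],d[0])))
go(.5689,.2473,.0925,5.57)
```

```text
[  -2.5   23.3  -30.2   95.    12.8   65.1 -113.2]
0.0880771461618556 11.492902999174184
t 15.6 pos [0.5676 0.2563 0.0923] rot [ 1.7991e+02 -3.0000e-02  1.2820e+01] F [ 1.5  0.4 -1.1] w 0.02
shift [-0.0008  0.0091 -0.0001] turn [ 0.09 -0.03  7.25]
```

Emit:
arm_command(targets=[[[-0.0002,0.003,0,0,0,2.5,1],[-0.0004,0.006,0,0,0,5,1],[-0.0007,0.009,0,0,0,7,1],[-0.0008,0.011,0,0,0,7.3,1],[-0.0008,0.011,0,0,0,7.3,1],[-0.0008,0.011,0,0,0,7.3,1]]])

```text
time_s: 16.2
tool_pos: [0.5687, 0.2474, 0.0924]
tool_rot: [-180.0, -0.0, 5.6]
force: [3.4, 2.5, -1.6]
grip_width: 0.02
```

Emit:
arm_command(targets=[[[0,0.001,0,0,0,0,1],[0,0.002,0,0,0,0,1],[0,0.002,0,0,0,0,1]]])

```text
time_s: 16.5
tool_pos: [0.5687, 0.2473, 0.0924]
tool_rot: [-179.8, -0.1, 5.6]
force: [2.8, 5.3, -2.3]
grip_width: 0.0196
```

Run:
```python
from h import *
go(.5689,.2473,.0925,5.57)
shot('side','d9.png');shot('scene','s9.png')
im=np.hstack([cv2.resize(cv2.imread('pics/s9.png')[80:240,310:510],(400,320),interpolation=2),cv2.resize(cv2.imread('pics/d9.png')[50:210,160:360],(400,320),interpolation=2)]);cv2.imwrite('pics/c9.png',im)
```

```text
t 16.5 pos [0.5687 0.2473 0.0924] rot [-1.7984e+02 -6.0000e-02  5.6400e+00] F [ 2.8  5.3 -2.3] w 0.0196
shift [ 0.0002  0.0001 -0.0001] turn [-0.16 -0.06  0.07]
```

View pics/c9.png

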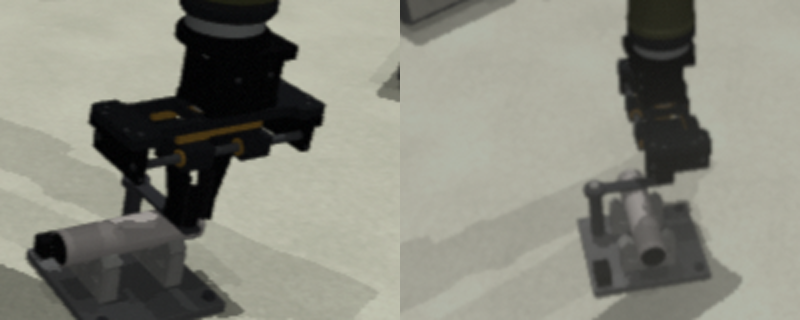

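The knob is at the computed closed point, and force rises without motion, so the strap is on its stop. I'll relax, open and withdraw.

Emit:
arm_command(targets=[[[0,-0.003,0,0,0,0,1],[0,-0.003,0,0,0,0,0.5],[0,-0.003,0,0,0,0,0.3],[0,-0.003,0,0,0,0,0],[0,-0.003,0,0,0,0,-0.3],[0,-0.003,0,0,0,0,-0.3],[0,-0.003,0,0,0,0,-0.3],[0,-0.003,0,0,0,0,-0.3],[0,-0.003,0,0,0,0,-0.3]]])

```text
time_s: 17.5
tool_pos: [0.5686, 0.2476, 0.0924]
tool_rot: [180.0, 0.0, 5.5]
force: [0.3, 0.3, 1.1]
grip_width: 0.0562
```

Emit:
arm_command(targets=[[[0,-0.003,-0.01,0,0,0,-0.3],[0,-0.003,-0.03,0,0,0,-0.3],[0,-0.003,-0.06,0,0,0,-0.3],[0,-0.003,-0.09,0,0,0,-0.3],[0,-0.003,-0.12,0,0,0,-0.3],[-0.03,-0.003,-0.14,0,0,0,-0.3],[-0.06,-0.003,-0.15,0,0,0,-0.3],[-0.08,-0.003,-0.15,0,0,0,-0.3],[-0.08,-0.003,-0.15,0,0,0,-0.3],[-0.08,-0.003,-0.15,0,0,0,-0.3]]])

```text
time_s: 18.5
tool_pos: [0.4891, 0.2432, 0.2432]
tool_rot: [179.9, -0.1, 5.5]
force: [0.8, 0.5, 0.3]
grip_width: 0.0569
```

Run:
```python
from h import *
go(.5689,.2473,.0925,5.57)
c0=np.array([.5366,.208]);a=np.radians(95.57);X=np.array([np.cos(a),np.sin(a)]);Y=np.array([-X[1],X[0]])
for n in ['wrist','scene','side']:
    c=shot(n,n+'10.png'); W=cloud(c); P=W.reshape(-1,3);P=P[~np.isnan(P[:,0])]
    k=P[(P[:,2]>.1)&(P[:,2]<.128)&(P[:,0]>.5)&(P[:,0]<.62)&(P[:,1]>.2)&(P[:,1]<.3)]
    if len(k):
        m=(k[:,:2].min(0)+k[:,:2].max(0))/2; d=m-(c0+.036*X+.052*Y); print(n,'knob',m,'theta',np.arctan2(d@X,-d@Y))
    f=P[:,:2]-c0; C=P[(P[:,2]>.066)&(P[:,2]<.0795)&(abs(f@Y)<.02)&(abs(f@X)<.1)]
    g=C[:,:2]-c0; t=g@X; print('can x ends',np.percentile(t,[.5,99.5]),'y',np.median(g@Y),'ztop',C[:,2].max())
im=np.hstack([cv2.resize(cv2.imread('pics/scene10.png')[80:240,310:510],(400,320),interpolation=2),cv2.resize(cv2.imread('pics/side10.png')[50:210,160:360],(400,320),interpolation=2)]);cv2.imwrite('pics/c10.png',im)
```

```text
t 18.5 pos [0.4891 0.2432 0.2432] rot [ 1.7994e+02 -1.1000e-01  5.5200e+00] F [0.8 0.5 0.3] w 0.0569
shift [0.0795 0.0034 0.1509] turn [ 0.06 -0.11 -0.05]
wrist knob [0.5693527  0.24845801] theta 0.012289144810639925
can x ends [-0.07311157  0.07581579] y -0.0019815111681755837 ztop 0.0794596617283283
scene knob [0.57051788 0.24651596] theta -0.010704314365567954
can x ends [-0.07606174  0.07298881] y -0.009184951798564895 ztop 0.07931983986570545
side knob [0.56653006 0.24632578] theta -0.008890670657679428
can x ends [-0.07799153  0.07301579] y 0.003373125168969376 ztop 0.07944807704965706
```

View pics/c10.png

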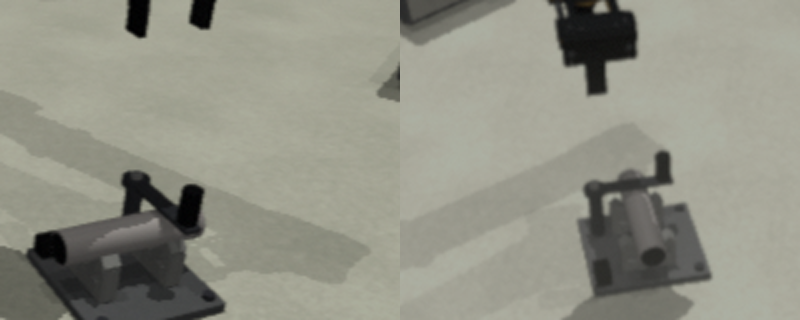

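View pics/wrist10.png

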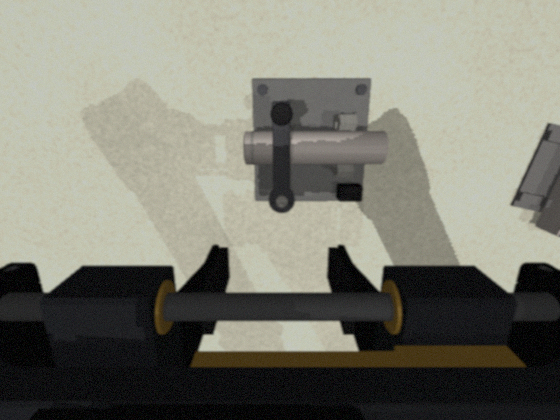

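The wrist picture shows the strap, from its pivot at (281,201) to the knob at (281,112), squarely across the can. The can is centred over the plate and the gripper is clear. I'll hand in.

```bash
python3 -c "
from h import *
print(sign_off())"
```

```text
the job is handed in; nothing more can be done
None
```

The long capacitor now lies in both Vs of the fixture with the strap closed across it at its stop. The job was handed in at about 18.6 s of the allowed 54 s; no verdict is reported.

I lifted the can from the middle place of the rack, lowered it until the force showed it was seated, and released it. I then gripped the knob lightly, swung the strap through about 105° until the force rose without motion, let go and withdrew clear.

**Last checks:**
- **Lengthwise:** the can is centred to within about 3 mm, with its ends at about ±75 mm.
- **Height and angle:** the top reads about 79 mm, where 78 mm means fully seated. The axis was within about 0.4° of the Vs when measured just before the strap was closed.
- **Strap:** its angle reads about ±0.01 rad from closed.
- **Forces:** there was no significant force on the tool after I withdrew.

**Disagreement between cameras:** the sideways position of the can read -2 mm (wrist), -9 mm (scene) and +3 mm (side). I take the scene and side values as bias, because each sees mainly one flank of the can. The wrist camera, looking from above, is the one I trust, and its picture shows the can sitting centrally in the Vs.

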